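# Swing a walnut panel home on its peg and latch it

## Robot

A 7-joint arm with a two-finger parallel gripper is mounted at the origin on the work surface. World frame = base frame: x ahead of the robot, y to its left, z up, the work surface at z = 0. Lengths are in mm, angles in rad, forces in N, time in s.
With the tool pointing down it reaches from about 425 to 825 mm from the base axis. Payload 3.6 kg.
Tool frame: the origin (TCP) lies midway between the tips of the shut fingers; the grasp point (between the pads) lies 19 mm behind it; z points along the fingers, y is the line along which they close (so a half turn about z gives the same grasp; the last joint's range is limited). The gripper opens to 93 mm and grips with 3 to 60 N. Pads are 15 mm wide; open, the fingers measure 128 mm over their backs; the gripper's body (75 mm by 188 mm) begins 65 mm behind the grasp point.
Start: joints at [-1.284, 0.615, -0.013, 1.423, 0.008, 1.103, -0.04], TCP at [200.605, 618.239, 218.64] pointing down, gripper open.
Joint ranges: [-3.12, 3.12], [-0.3, 2.06], [-1.34, 1.32], [0.26, 2.42], [-1.36, 4.5], [0.01, 1.98], [-2.84, 2.84]. Speed limits (rad/s): [2.79, 2.79, 3.14, 3.14, 3.14, 3.14, 3.14].

## Interface

Orientations are given as a unit quaternion [w, x, y, z].
In Python, from cell import * gives the robot as it stands.
- The arm moves only by the tool step_arm, never from a script. Its argument "motion" is a list of rows, each a list of 2 entries, a list of its own where there are three numbers: the shift along the world's x, y, z in cm, then the turn, a rotation vector about the world's x, y, z in degrees. In form: [[[x, y, z], [rx, ry, rz]], ...]. A call has 1 to 12 rows; each row shifts and turns the commanded pose from where the row before left it; what a row does not reach is not made up. A row lasts 1/12 s, in which the tool goes at most 41.7 mm and 7.16 degrees, less where a joint would pass 70% of its speed; a pose out of reach is approached as far as the arm can. A call with a gripper value outside its range is refused whole. "jaw" is the opening, from 0 (shut) to 1 (fully open), set as the call begins (left out, the last holds). The fingers move at their own pace and stop on an object; "newtons" is the grip in N (left out, the last holds). Time passes only in rows, so rows that do not move let the fingers close. It gives the time, the measured TCP pose, the force, the opening and the grip force at its end, in the units of the state.
- get_state(): the state, without advancing time (a new reading comes with each control period).
- capture(name): name is "side" or "top"; returns a dict with "image" (384x512x3 uint8, red, green, blue), "range_z" (384x512 float32, mm along the optical axis (not along the pixel's ray), 0 where there is no reading), "vfov" (degrees; the focal length in pixels is half the picture's height over the tangent of half this angle, whatever the lens; pixels are square), "cx", "cy" (the principal point, pixels), "rvec" (rotation vector, rad) and "tvec" (3), from world to camera coordinates, as OpenCV has them. Camera axes: x right, y down, z forward; pixel columns grow to the right and rows downward; lengths in mm; the calibration is good to about 2 mm. A picture is of the moment at which its call begins.
- finish_job(): hands the job in; it is judged then, once.
Trained networks look in the newest picture that a camera, given by its name, has taken for a name from the list of things; names that differ only in an ending like _2 or _b are one class to them, and where a whole thing is asked for, a point or a joint stands for the part that bears it (a point fixed in the world has none). Each returns a list of dicts, best first, with "conf" (0 to 1); they miss things now and then, are a little off and sometimes report something else, mostly with a low value. They report only what shows in the picture. A call takes as long as a camera call. They do not tell look-alikes from the thing itself.
- recognise(name, camera): "bbox" ([centre column, centre row, width, height] in pixels, round what is visible of it).
The state is a dict: "time_s": time; "joint_pos": joint angles; "dq": joint speeds; "joint_efforts": joint torques, N m; "tcp_pos": TCP position; "tcp_rot": TCP orientation; "wrist_force": force on the tool from outside, world axes, zero at the start; "wrist_torque": the same for the moment, N m; "gripper_width": finger opening in mm; "finger_force": force on a finger pad.
Only numpy, scipy, OpenCV 4.12 (cv2) and the standard library are available. Lean on these libraries where they do the work, as an engineer would, in place of code of your own. Each camera call takes 0.05 s, during which the arm holds its last target. There are 200 camera calls.

## Task

Push the free corner of the dark walnut panel so that it turns on the steel peg in its slot, lying flat on the board, until its long edge sits against the rubber-tipped stop; press it home there with about 10 newtons for a second, never bruising it with more than 20. Then swing the red latch all the way in behind the panel so that it stays clamped, and disturb nothing else.

Things in the scene. Friction and masses are not known exactly. Their poses are not given: they have to be found in the camera images.
- jig: Fixed plywood fixture board, 270 x 280 x 12 mm, top at z 12 mm. Origin: on the peg's axis, at the board's underside. Its x axis points roughly away from the robot, y to the left; it spans x -190 to +80, y -60 to +220 mm. The peg at the origin is an upright steel pin 12 mm in diameter, 30 mm tall above the board.
- panel: Loose dark walnut panel, 80 x 200 x 12 mm, about 0.16 kg, flat on the board. Origin: at its underside, on the peg's axis when seated; it spans x -62 to +18, y -14 to +186 mm. A 14 mm wide slot runs in along y from the end at y -14 (middle x 0, bottom y +6) and holds the peg. It starts turned 0.25 to 0.6 rad, free end towards the robot; home, its axes lie along the board's to about 0.01 rad.
- panel_corner (a point): The panel's free corner, diagonally opposite the slot's corner, at its upper face: (-62, 186, 12) mm in the panel's frame. Push here or up to 40 mm from it, on the long edge at x -62, towards the panel's +x.
- stop: Fixed aluminium block with a black rubber tip (13 mm diameter, axis 20 mm above the table) pointing to the board's -x. Origin: foot of the block's front face, (44, 150, 12) mm in the board's frame; the tip stands out 26 mm, but its screw is set anew each time up to 0.7 mm in or out, unseen in this pose. It gives slightly under load. The panel's edge at x +18 meets it and bruises above 20 N.
- latch (a joint): Angle q of the red latch arm about its upright pivot, rad: it points along (cos q, sin q) in the board's axes. Starts open at 1.2 to 1.6; fully in at 0 to -0.04 (end stop, just past centre), its nose pressing the panel's edge at x -62. Stays where left. Takes a few newtons at the post, up to about 20 N over the last 0.25 rad, where the nose rubs along the edge.
- latch_pivot (a point): The latch's pivot axis at the board's top, (-160, 155, 12) mm in the board's frame. The red arm is 20 mm wide, its top 33 mm above the table; under its end is a round steel nose 18 mm in diameter whose far side is 100 mm from the pivot.
- latch_post (a point): Centre of the top of the black upright post on the latch arm, 80 mm from the pivot, 69 mm above the table; the post is 14 mm in diameter and stands 36 mm above the arm. Push it sideways, or hold it, to swing the latch.
- screwdriver: Bystander: screwdriver, 200 mm, yellow handle, lying right of the board. Leave alone.
- driver: Bystander: green and black cordless screwdriver, 160 mm, lying right of the board. Leave alone.
- spare_panel: Bystander: small oblong walnut switch panel, 50 x 160 x 8 mm, left of the board. Leave alone.
- hinge: Bystander: small steel hinge, 32 x 40 x 5 mm, lying on the board's near right part. Leave alone.
- lock: Bystander: steel lock barrel, 22 mm in diameter, 26 mm tall, standing on the board beyond the panel. Leave alone.
- glue: Bystander: amber bottle, 72 mm in diameter, 170 mm tall, left of the board. Leave alone.
- catch: Bystander: black door catch on a 40 mm block, 34 mm tall, left of the board. Leave alone.
Things that resemble listed ones, but are neither listed nor needed, are in the scene too. What is shaped like the panel but orange is not meant.

How it is judged (in metres and radians):
On the way:
1. the panel, turned home and still on its peg, and against the stop, is pressed by the gripper with 6 to 15 N for half a second, the latch still open (angle between the y axis of panel and the y axis of jig, either way round below 0.035 rad and horizontal distance between panel and jig below 0.005 m and angle between panel's own z axis and vertical below 0.03 rad and contact force between panel and stop above 2.5 N and contact force between the fingers and panel between 6 and 15 N and value of joint latch above 0.5 rad), for 0.5 s.
At the end, for the whole second after the job is handed in: The panel lies flat and at rest on the board, in line with it to 0.035 rad, its slot within 5 mm of the peg, pressed on the stop with more than 1.5 N by the latch's nose, the latch angle below 0.06 rad (angle between the y axis of panel and the y axis of jig, either way round below 0.035 rad and horizontal distance between panel and jig below 0.005 m and angle between panel's own z axis and vertical below 0.03 rad and contact force between panel and stop above 1.5 N and value of joint latch below 0.06 rad and linear speed of panel below 0.01 m/s and contact force between panel and latch above 1 N); the robot touches nothing.
It fails at once if the panel's edge is pressed on the stop with more than 20 N (contact force between panel and stop above 20 N).
It fails at once if the panel comes off its peg (slot more than 12 mm away) (horizontal distance between panel and jig above 0.012 m).
It fails at once if the panel is tipped up (angle between panel's own z axis and vertical above 0.12 rad).
It fails at once if a bystander (screwdriver, cordless driver, spare panel, hinge, lock, glue bottle, catch) is moved by more than 20 mm (distance of any of screwdriver, driver, spare_panel, hinge, lock, glue, catch from where it was at the start of the episode above 0.02 m).
It also fails if it takes over 72 s, if anything falls off the work surface, if the arm or the gripper's body presses on something with over 40 N, if the wrist force passes 120 N, or if a joint passes its speed limit or range.

## Working session

There is one attempt and no reset: what is moved stays moved. The work goes in short steps, Python scripts to look and compute and a tool call to move; the robot and the scene stay as the last step left them, time stands still between calls to the robot, and variables do not carry over. Pictures are saved under pics/ and viewed, at most 10 in all, crops included, and the job is handed in when it is done.

Besides the shell and the picture viewer there is one more tool, called after "Call:" by a JSON object that holds its "op" and its "data". step_arm: Moves the arm, as the interface text tells. Its arguments: {"type":"object","properties":{"motion":{"type":"array","items":{"type":"array"}},"jaw":{"type":"number"},"newtons":{"type":"number"}},"required":["motion"]}

```bash
mkdir -p pics; ls; cat > h.py <<'E'
from cell import *
import numpy as np, cv2
def cam(n):
    c=capture(n); c['R']=cv2.Rodrigues(np.array(c['rvec'],float))[0]; c['t']=np.array(c['tvec'],float).ravel()
    c['f']=192/np.tan(np.radians(c['vfov'])/2); return c
def world(c):
    v,u=np.mgrid[0:384,0:512]; z=c['range_z'].astype(float)
    P=np.stack([(u-c['cx'])/c['f']*z,(v-c['cy'])/c['f']*z,z],-1)
    return (P-c['t'])@c['R']
def proj(c,p):
    q=c['R']@np.array(p,float)+c['t']; return q[0]/q[2]*c['f']+c['cx'],q[1]/q[2]*c['f']+c['cy']
def ray(c,u,v,z):
    d=c['R'].T@np.array([(u-c['cx'])/c['f'],(v-c['cy'])/c['f'],1]); o=-c['R'].T@c['t']
    return o+d*(z-o[2])/d[2]
E
python3 - <<'E'
from h import *
ims=[]
for n in ['top','side']:
    c=cam(n); np.savez(''+n+'.npz',**c); im=c['image'][...,::-1]
    cv2.imwrite(f'pics/{n}1.png',cv2.resize(im,(800,600)))
    print(n,c['f'],-c['R'].T@c['t'],c['R'][2])
    for k in ['jig','panel','stop','latch','screwdriver','driver','hinge','lock','glue','catch','spare_panel']:
        print(k,[(np.round(d['bbox']).tolist(),round(d['conf'],2)) for d in recognise(k,n)][:4])
print(get_state())
E
```

```text
pics
top 449.5631955142359 [ 513.80088427   22.23938714 1308.2135601 ] [ 0.05451223  0.00466436 -0.99850221]
jig [([301.0, 179.0, 109.0, 102.0], 0.85)]
panel [([306.0, 176.0, 69.0, 48.0], 0.88), ([184.0, 208.0, 46.0, 82.0], 0.63)]
stop [([277.0, 146.0, 18.0, 24.0], 0.73)]
latch [([124.0, 159.0, 58.0, 21.0], 0.68), ([124.0, 216.0, 12.0, 20.0], 0.68), ([265.0, 215.0, 45.0, 12.0], 0.57)]
screwdriver [([406.0, 244.0, 20.0, 65.0], 0.62)]
driver [([398.0, 164.0, 45.0, 61.0], 0.98)]
hinge [([344.0, 211.0, 16.0, 17.0], 0.51), ([307.0, 178.0, 72.0, 48.0], 0.43)]
lock []
glue [([75.0, 188.0, 43.0, 31.0], 0.94)]
catch [([122.0, 219.0, 14.0, 16.0], 0.64)]
spare_panel [([122.0, 159.0, 52.0, 24.0], 0.81)]
side 429.70030605151004 [-204.50269326 -927.00773932  870.12470878] [ 0.52724976  0.64961782 -0.54772655]
jig [([301.0, 226.0, 113.0, 71.0], 0.87), ([228.0, 154.0, 29.0, 15.0], 0.19)]
panel [([226.0, 186.0, 54.0, 18.0], 0.71), ([305.0, 220.0, 62.0, 29.0], 0.56)]
stop []
latch [([255.0, 209.0, 26.0, 24.0], 0.48)]
screwdriver [([325.0, 298.0, 44.0, 44.0], 0.74), ([255.0, 208.0, 24.0, 25.0], 0.5), (
[... 359 characters left out ...]
 -0.01261267,  1.42339251,  0.00811158,
        1.10340716, -0.04038414]), 'dq': array([ 6.32396938e-04, -2.12016173e-03, -2.26501579e-04,  3.72911205e-04,
       -1.65440846e-03, -4.25058634e-05,  4.87895326e-05]), 'joint_efforts': array([-5.73906727e-04, -4.58835840e+01,  2.08568671e-01, -1.66027486e+01,
       -6.11432106e-02,  1.34281782e-02,  4.89982676e-05]), 'tcp_pos': array([200.61132429, 618.23697746, 218.61982319]), 'tcp_rot': array([-2.26626364e-05,  1.56226821e-01,  9.87721205e-01, -4.33280639e-05]), 'wrist_force': array([ 0.17407603,  0.31320673, -0.12372588]), 'wrist_torque': array([-0.03153043, -0.0004278 ,  0.0163087 ]), 'finger_force': 0.0, 'gripper_width': 92.8377355060097}
```

```bash
python3 - <<'E'
import numpy as np,cv2
c=np.load('top.npz'); im=c['image'][...,::-1]
cv2.imwrite('pics/top_crop.png',cv2.resize(im[110:250,230:390],None,fx=4.2,fy=4.2,interpolation=cv2.INTER_CUBIC))
E
```

```text
(no output)
```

View pics/top1.png

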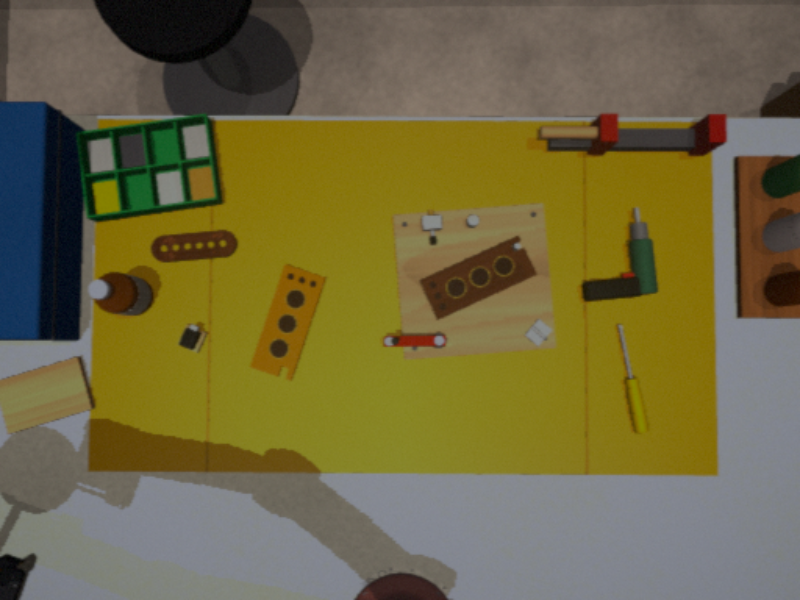

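View pics/top_crop.png

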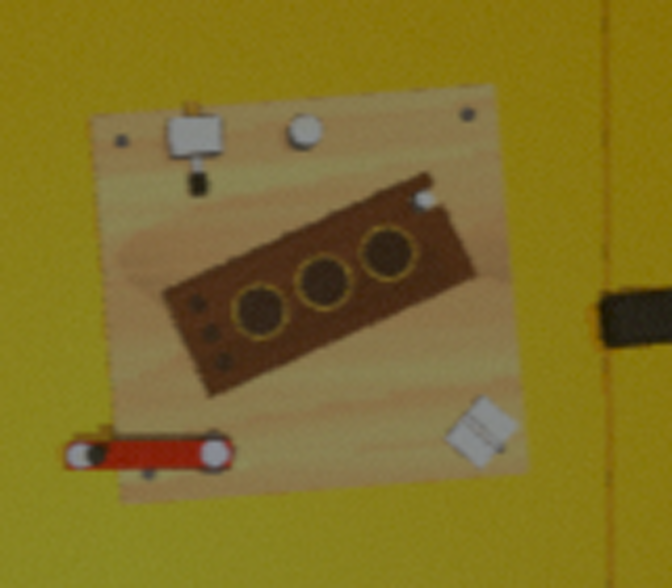

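```bash
cat > m.py <<'E'
from h import *
c=dict(np.load('top.npz'))
P=world(c)
def px(a): return (np.array(a)+.5)/4.2-.5+np.array([230,110])
def fit(loc,pix,z):
    W=np.array([ray(c,*px(p),z)[:2] for p in pix]); L=np.array(loc,float)
    a=W-W.mean(0);b=L-L.mean(0)
    th=np.arctan2((b[:,0]*a[:,1]-b[:,1]*a[:,0]).sum(),(a*b).sum())
    R=np.array([[np.cos(th),-np.sin(th)],[np.sin(th),np.cos(th)]]); t=W.mean(0)-R@L.mean(0)
    return th,R,t,W-(L@R.T+t)
E
python3 - <<'E'
from m import *
th,R,t,r=fit([(80,220),(80,-60),(-190,-60),(-190,220)],[(92,117),(495,86),(527,472),(122,502)],12); print('board',th,t,r.round(1).tolist())
th2,R2,t2,r=fit([(18,186),(18,-14),(-62,-14),(-62,186)],[(163,292),(430,172),(476,273),(210,397)],24); print('panel',th2,th2-th,t2,r.round(1).tolist())
print('peg',ray(c,*px((425,200)),42))
print('pivot',R@[-160,155]+t, ray(c,*px((214,453)),33),'post',ray(c,*px((95,453)),69))
print('stop origin',R@[44,150]+t,'tip',R@[18,150]+t, ray(c,*px((198,193)),26))
print('corner',R2@[-62,186]+t2)
for p in [(300,450),(214,453),(90,453),(320,230),(300,130)]: 
    u,v=px(p).round().astype(int); print(p,P[v,u].round(1))
E
```

```text
board 0.07962032231590625 [ 696.03394013 -209.54430222] [[-1.8, -0.4], [-1.1, -0.2], [1.3, 1.2], [1.6, -0.7]]
panel 0.4330445365695894 0.35342421425368314 [ 696.55589574 -209.06601212] [[-0.8, -0.5], [-1.4, -1.5], [2.0, 1.1], [0.3, 0.9]]
peg [ 695.48042856 -208.87703468   42.        ]
pivot [524.21270907 -67.76114188] [524.37933095 -67.51007442  33.        ] post [523.66222745  13.01224612  69.        ]
stop origin [727.96411336 -56.51991189] tip [702.04648197 -58.58785373] [701.84923611 -56.83995085  26.        ]
corner [562.22662771 -66.25268028]
(300, 450) [ 526.2 -127.7   12.5]
(214, 453) [525.7 -68.7  33.8]
(90, 453) [524.9  16.4  71.1]
(320, 230) [ 677.8 -140.5   26.9]
(300, 130) [ 741.8 -124.8   39.8]
```

Look-alikes in top1.png: the dark walnut panel with the pegged slot at (478,277) is the one I want. The orange panel at (287,322) and the small spare panel at (195,246) aren't. The crop shows the slot and peg at (425,200), the stop tip at (198,184), the latch pivot at (214,453) and the post at (90,453), so the choice is confirmed.

Call:
{"op": "step_arm", "data": {"motion": [[[1.7,-3.5,0],[0,0,-3.4]],[[1.7,-3.5,0],[0,0,-3.4]],[[1.7,-3.5,0],[0,0,-3.4]],[[1.7,-3.5,0],[0,0,-3.4]],[[1.7,-3.5,0],[0,0,-3.4]],[[1.7,-3.5,0],[0,0,-3.4]],[[1.7,-3.5,0],[0,0,-3.4]],[[1.7,-3.5,0],[0,0,-3.4]],[[1.7,-3.5,0],[0,0,-3.4]],[[1.7,-3.5,0],[0,0,-3.4]],[[1.7,-3.5,0],[0,0,-3.4]],[[1.7,-3.5,0],[0,0,-3.4]]], "jaw": 0}}

```text
time_s: 2.2
tcp_pos: [405.2, 196.6, 219.1]
tcp_rot: [0.0, 0.492, 0.871, 0.001]
wrist_force: [0.6, 0.6, -0.4]
gripper_width: 17.4
finger_force: 0.0
```

Call:
{"op": "step_arm", "data": {"motion": [[[1.7,-3.5,0],[0,0,-3.4]],[[1.7,-3.5,0],[0,0,-3.4]],[[1.7,-3.5,0],[0,0,-3.4]],[[1.7,-3.5,0],[0,0,-3.4]],[[1.7,-3.5,0],[0,0,-3.4]],[[1.7,-3.5,-2],[0,0,-3.4]],[[1.7,-3.5,-2],[0,0,-3.4]],[[1.7,-3.5,-2],[0,0,-3.4]],[[0,0,-2],[0,0,0]],[[0,0,-2],[0,0,0]],[[0,0,0],[0,0,0]],[[0,0,0],[0,0,0]]]}}

```text
time_s: 3.2
tcp_pos: [537.7, -76.4, 121.0]
tcp_rot: [-0.001, 0.682, 0.732, -0.001]
wrist_force: [-0.1, -0.8, 0.9]
gripper_width: 0.6
finger_force: 0.0
```

Call:
{"op": "step_arm", "data": {"motion": [[[0.6,-1.4,-1.5],[0,0,0.5]],[[0,0,-2],[0,0,0]],[[0,0,-2],[0,0,0]],[[0,0,-1],[0,0,0]],[[0,0,0],[0,0,0]],[[0,0,0],[0,0,0]]]}}

```text
time_s: 3.7
tcp_pos: [544.9, -90.3, 57.4]
tcp_rot: [0.0, 0.678, 0.735, 0.0]
wrist_force: [0.5, -0.7, 0.8]
gripper_width: 0.4
finger_force: 0.0
```

```bash
python3 - <<'E'
from h import *
c=cam('side'); im=c['image'][...,::-1]
t=cam('top')['image'][...,::-1]
a=cv2.resize(im[170:270,230:380],(600,400),interpolation=cv2.INTER_CUBIC)
cv2.imwrite('pics/s2.png',a)
s=get_state(); print(s['tcp_pos'],s['wrist_force'])
p=s['tcp_pos']
for q in (p,[524,-68,33],[524,13,69]):
    u,v=proj(c,q); print((u-230)*4,(v-170)*4)
E
```

```text
[545.38780693 -90.69156365  58.03460435] [-0.38192399 -0.17448153  0.20356139]
176.1075334353186 166.881838062847
136.77987469948698 187.79234531921907
76.99821825260688 106.43261133381259
```

View pics/s2.png

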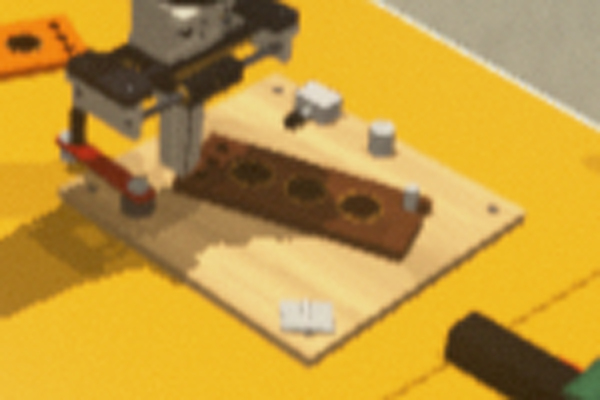

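The crop shows the shut fingers at (182,160) over bare board, between the pivot (138,188) and the panel edge. There is room to go down.

Call:
{"op": "step_arm", "data": {"motion": [[[-0.1,0,-1.5],[0,0,0]],[[0,0,-1.5],[0,0,0]],[[0,0,-1.0],[0,0,0]],[[0,0,-0.3],[0,0,0]],[[0,0,0],[0,0,0]],[[0,0,0],[0,0,0]]]}}

```text
time_s: 4.3
tcp_pos: [543.7, -90.9, 14.1]
tcp_rot: [0.0, 0.679, 0.734, 0.0]
wrist_force: [0.4, 0.6, -0.3]
gripper_width: 0.6
finger_force: 0.0
```

Call:
{"op": "step_arm", "data": {"motion": [[[0.4,0.2,0],[0,0,0]],[[0.4,0.2,0],[0,0,0]],[[0.4,0.2,0],[0,0,0]],[[0.4,0.2,0],[0,0,0]],[[0,0,0],[0,0,0]],[[0,0,0],[0,0,0]]]}}

```text
time_s: 4.8
tcp_pos: [559.8, -82.4, 13.5]
tcp_rot: [0.0, 0.678, 0.735, 0.0]
wrist_force: [0.7, -0.2, 0.0]
gripper_width: 0.2
finger_force: 0.0
```

Call:
{"op": "step_arm", "data": {"motion": [[[0.4,0.2,0.1],[0,0,0]],[[0.4,0.2,0],[0,0,0]],[[0.4,0.2,0],[0,0,0]],[[0.4,0.2,0],[0,0,0]],[[0.4,0.2,0],[0,0,0]],[[0.4,0.2,0],[0,0,0]],[[0.4,0.2,0],[0,0,0]],[[0,0,0],[0,0,0]],[[0,0,0],[0,0,0]]]}}

```text
time_s: 5.55
tcp_pos: [588.1, -68.8, 14.6]
tcp_rot: [0.001, 0.679, 0.735, 0.0]
wrist_force: [-0.1, -0.6, 0.6]
gripper_width: 0.6
finger_force: 0.0
```

```bash
python3 - <<'E'
from h import *
c=cam('side'); np.savez('side2.npz',**c); im=c['image'][...,::-1]
cv2.imwrite('pics/s3.png',cv2.resize(im[170:270,230:380],(600,400),interpolation=cv2.INTER_CUBIC))
for _ in range(3):
    s=get_state(); print(s['tcp_pos'],s['wrist_force'])
th,t=.0796,np.array([696.1,-209.4]);R=np.array([[np.cos(th),-np.sin(th)],[np.sin(th),np.cos(th)]])
for l in [(-62,186),(18,186),(18,-14),(-62,-14)]:
    u,v=proj(c,[*(R@l+t),24]); print(l,(u-230)*4,(v-170)*4)
E
```

```text
[587.76988656 -69.11384838  14.61008814] [-0.3454954   0.21127313  0.53592459]
[587.76988656 -69.11384838  14.61008814] [-0.3454954   0.21127313  0.53592459]
[587.76988656 -69.11384838  14.61008814] [-0.3454954   0.21127313  0.53592459]
(-62, 186) 194.0244081663734 134.88329373312695
(18, 186) 257.5026603879862 101.05486639560684
(18, -14) 436.2882446036756 203.77184624077938
(-62, -14) 373.2269658520552 244.10001777916477
```

View pics/s3.png

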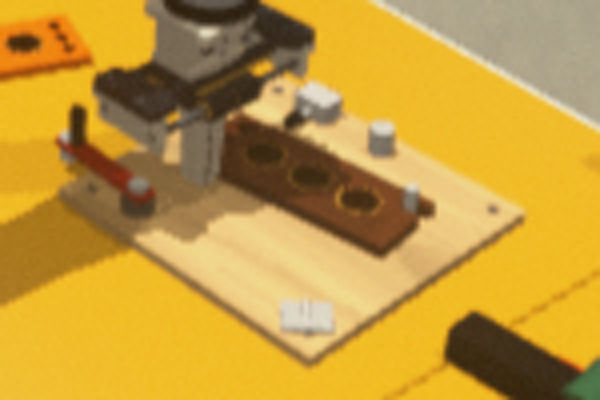

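The panel is following. Its near-right corner is at (383,255) and the home position is about (373,244). Now I'll creep in.

Call:
{"op": "step_arm", "data": {"motion": [[[0.3,0.15,0],[0,0,0]],[[0.3,0.15,0],[0,0,0]],[[0.3,0.1,0],[0,0,0]],[[0,0,0],[0,0,0]],[[0,0,0],[0,0,0]]]}}

```text
time_s: 6.02
tcp_pos: [596.6, -64.6, 14.5]
tcp_rot: [0.0, 0.679, 0.735, 0.0]
wrist_force: [0.1, -0.8, -0.7]
gripper_width: 0.5
finger_force: 0.0
```

Call:
{"op": "step_arm", "data": {"motion": [[[0.1,0.03,0],[0,0,0]],[[0.1,0.02,0],[0,0,0]],[[0,0,0],[0,0,0]]]}}

```text
time_s: 6.27
tcp_pos: [598.0, -64.1, 14.5]
tcp_rot: [-0.0, 0.679, 0.734, -0.0]
wrist_force: [-0.7, 0.5, 0.4]
gripper_width: 0.6
finger_force: 0.4
```

Call:
{"op": "step_arm", "data": {"motion": [[[0.1,0.02,0],[0,0,0]],[[0.05,0,0],[0,0,0]],[[0,0,0],[0,0,0]],[[0,0,0],[0,0,0]]]}}

```text
time_s: 6.6
tcp_pos: [599.6, -63.9, 14.4]
tcp_rot: [-0.0, 0.679, 0.735, -0.0]
wrist_force: [-0.7, -0.0, -0.7]
gripper_width: 0.7
finger_force: 0.4
```

Call:
{"op": "step_arm", "data": {"motion": [[[0.05,0.01,0],[0,0,0]],[[0.05,0,0],[0,0,0]],[[0,0,0],[0,0,0]]]}}

```text
time_s: 6.85
tcp_pos: [600.9, -64.0, 14.5]
tcp_rot: [0.0, 0.679, 0.734, 0.0]
wrist_force: [-1.3, 0.3, 0.1]
gripper_width: 0.7
finger_force: 0.3
```

Call:
{"op": "step_arm", "data": {"motion": [[[0.05,0.01,0],[0,0,0]],[[0.05,0,0],[0,0,0]],[[0,0,0],[0,0,0]]]}}

```text
time_s: 7.1
tcp_pos: [601.8, -63.8, 14.5]
tcp_rot: [0.0, 0.679, 0.734, 0.0]
wrist_force: [-1.6, 1.3, 0.6]
gripper_width: 0.4
finger_force: 0.4
```

Call:
{"op": "step_arm", "data": {"motion": [[[0.05,0.01,0],[0,0,0]],[[0,0,0],[0,0,0]]]}}

```text
time_s: 7.27
tcp_pos: [602.3, -63.7, 14.5]
tcp_rot: [-0.0, 0.679, 0.734, 0.0]
wrist_force: [-0.6, 0.1, -1.2]
gripper_width: 0.7
finger_force: 0.4
```

Call:
{"op": "step_arm", "data": {"motion": [[[0.05,0.01,0],[0,0,0]],[[0,0,0],[0,0,0]]]}}

```text
time_s: 7.43
tcp_pos: [602.8, -63.6, 14.5]
tcp_rot: [-0.0, 0.679, 0.735, 0.0]
wrist_force: [-0.9, 0.6, -0.1]
gripper_width: 0.4
finger_force: 0.4
```

Call:
{"op": "step_arm", "data": {"motion": [[[0.05,0.01,0],[0,0,0]],[[0,0,0],[0,0,0]]]}}

```text
time_s: 7.6
tcp_pos: [603.3, -63.5, 14.5]
tcp_rot: [0.0, 0.679, 0.735, 0.0]
wrist_force: [-0.6, 1.2, -0.6]
gripper_width: -0.1
finger_force: 0.4
```

Call:
{"op": "step_arm", "data": {"motion": [[[0.05,0.01,0],[0,0,0]],[[0,0,0],[0,0,0]]]}}

```text
time_s: 7.77
tcp_pos: [603.8, -63.4, 14.5]
tcp_rot: [0.0, 0.679, 0.734, 0.0]
wrist_force: [-0.5, 0.3, 0.6]
gripper_width: 0.5
finger_force: 0.4
```

Call:
{"op": "step_arm", "data": {"motion": [[[0.05,0,0],[0,0,0]],[[0,0,0],[0,0,0]]]}}

```text
time_s: 7.93
tcp_pos: [604.3, -63.5, 14.5]
tcp_rot: [0.0, 0.679, 0.734, 0.0]
wrist_force: [-0.9, 0.6, 1.3]
gripper_width: 0.3
finger_force: 0.4
```

Call:
{"op": "step_arm", "data": {"motion": [[[0.05,0,0],[0,0,0]],[[0,0,0],[0,0,0]]]}}

```text
time_s: 8.1
tcp_pos: [604.8, -63.4, 14.5]
tcp_rot: [-0.0, 0.679, 0.734, 0.0]
wrist_force: [-0.5, 0.7, -1.4]
gripper_width: 0.6
finger_force: 0.4
```

```bash
python3 - <<'E'
from h import *
c=cam('side'); im=c['image'][...,::-1]
cv2.imwrite('pics/s4.png',cv2.resize(im[170:245,250:350],(800,600),interpolation=cv2.INTER_CUBIC))
th,t=.0796,np.array([696.1,-209.4]);R=np.array([[np.cos(th),-np.sin(th)],[np.sin(th),np.cos(th)]])
for l in [(-62,186),(18,186),(18,-14),(-62,-14)]:
    u,v=proj(c,[*(R@l+t),24]); print(l,(u-250)*8,(v-170)*8)
E
```

```text
(-62, 186) 228.0488163327468 269.7665874662539
(18, 186) 355.00532077597245 202.10973279121367
(18, -14) 712.5764892073512 407.54369248155876
(-62, -14) 586.4539317041103 488.20003555832955
```

View pics/s4.png

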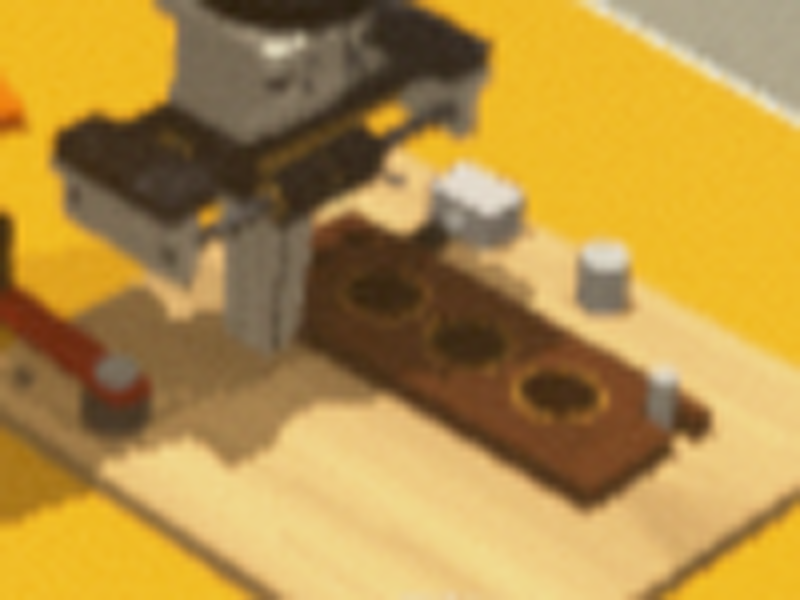

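The panel is nearly home: its far-left corner is at about (355,215) against a predicted (355,202), and the rubber tip at (435,235) is at its edge. A few mm are left.

Call:
{"op": "step_arm", "data": {"motion": [[[0.05,0.01,0],[0,0,0]],[[0.05,0,0],[0,0,0]],[[0,0,0],[0,0,0]]]}}

```text
time_s: 8.4
tcp_pos: [605.8, -63.3, 14.5]
tcp_rot: [0.0, 0.679, 0.734, 0.0]
wrist_force: [-0.5, 0.6, -1.0]
gripper_width: 0.3
finger_force: 0.4
```

Call:
{"op": "step_arm", "data": {"motion": [[[0.05,0.01,0],[0,0,0]],[[0,0,0],[0,0,0]]]}}

```text
time_s: 8.57
tcp_pos: [606.2, -63.2, 14.5]
tcp_rot: [-0.0, 0.679, 0.734, 0.0]
wrist_force: [-1.1, -0.5, 1.2]
gripper_width: 0.5
finger_force: 0.5
```

Call:
{"op": "step_arm", "data": {"motion": [[[0.05,0.01,0],[0,0,0]],[[0,0,0],[0,0,0]]]}}

```text
time_s: 8.73
tcp_pos: [606.7, -63.1, 14.5]
tcp_rot: [-0.0, 0.679, 0.734, 0.0]
wrist_force: [-1.1, 0.9, -0.5]
gripper_width: 0.1
finger_force: 0.5
```

Call:
{"op": "step_arm", "data": {"motion": [[[0.05,0.01,0],[0,0,0]],[[0,0,0],[0,0,0]]]}}

```text
time_s: 8.9
tcp_pos: [607.4, -63.1, 14.5]
tcp_rot: [0.0, 0.679, 0.734, 0.0]
wrist_force: [-0.3, -0.3, 0.1]
gripper_width: 0.1
finger_force: 0.4
```

Call:
{"op": "step_arm", "data": {"motion": [[[0.05,0.01,0],[0,0,0]],[[0,0,0],[0,0,0]]]}}

```text
time_s: 9.07
tcp_pos: [607.7, -62.9, 14.5]
tcp_rot: [-0.0, 0.679, 0.734, 0.0]
wrist_force: [0.1, 1.2, -0.1]
gripper_width: 0.7
finger_force: 0.5
```

Call:
{"op": "step_arm", "data": {"motion": [[[0.05,0,0],[0,0,0]],[[0,0,0],[0,0,0]]]}}

```text
time_s: 9.23
tcp_pos: [607.9, -62.9, 14.4]
tcp_rot: [-0.0, 0.679, 0.734, -0.0]
wrist_force: [-1.9, 1.5, 1.6]
gripper_width: 0.4
finger_force: 0.8
```

Call:
{"op": "step_arm", "data": {"motion": [[[0.03,0,0],[0,0,0]],[[0,0,0],[0,0,0]],[[0,0,0],[0,0,0]]]}}

```text
time_s: 9.48
tcp_pos: [608.0, -62.9, 14.4]
tcp_rot: [-0.0, 0.679, 0.734, -0.0]
wrist_force: [-1.8, 0.6, 1.1]
gripper_width: 0.7
finger_force: 1.2
```

Call:
{"op": "step_arm", "data": {"motion": [[[0.03,0,0],[0,0,0]],[[0,0,0],[0,0,0]],[[0,0,0],[0,0,0]]]}}

```text
time_s: 9.73
tcp_pos: [608.1, -62.8, 14.4]
tcp_rot: [-0.001, 0.679, 0.734, -0.0]
wrist_force: [-2.8, 1.9, 2.0]
gripper_width: 0.4
finger_force: 1.7
```

In contact with the stop, with the force rising about 1 N per 0.3 mm. Now ramping up.

Call:
{"op": "step_arm", "data": {"motion": [[[0.05,0,0],[0,0,0]],[[0.05,0,0],[0,0,0]],[[0,0,0],[0,0,0]]]}}

```text
time_s: 9.98
tcp_pos: [608.4, -62.8, 14.4]
tcp_rot: [-0.001, 0.679, 0.734, -0.001]
wrist_force: [-5.4, 0.7, 3.3]
gripper_width: 0.4
finger_force: 2.8
```

Call:
{"op": "step_arm", "data": {"motion": [[[0.05,0,0],[0,0,0]],[[0,0,0],[0,0,0]],[[0,0,0],[0,0,0]]]}}

```text
time_s: 10.23
tcp_pos: [608.4, -62.8, 14.3]
tcp_rot: [-0.002, 0.679, 0.734, -0.001]
wrist_force: [-6.2, 0.8, 4.7]
gripper_width: 0.9
finger_force: 3.1
```

Call:
{"op": "step_arm", "data": {"motion": [[[0.05,0,0.03],[0,0,0]],[[0.05,0,0],[0,0,0]],[[0,0,0],[0,0,0]],[[0,0,0],[0,0,0]]]}}

```text
time_s: 10.57
tcp_pos: [608.6, -62.8, 14.3]
tcp_rot: [-0.003, 0.679, 0.734, -0.002]
wrist_force: [-7.5, 0.8, 2.8]
gripper_width: 0.8
finger_force: 3.5
```

Call:
{"op": "step_arm", "data": {"motion": [[[0,0,0],[0,0,0]],[[0,0,0],[0,0,0]]]}}

```text
time_s: 10.73
tcp_pos: [608.6, -62.8, 14.4]
tcp_rot: [-0.003, 0.679, 0.734, -0.002]
wrist_force: [-6.8, 2.0, 2.9]
gripper_width: 0.6
finger_force: 3.5
```

Call:
{"op": "step_arm", "data": {"motion": [[[0.05,0,0],[0,0,0]],[[0.05,0,0],[0,0,0]],[[0.05,0,0],[0,0,0]],[[0,0,0],[0,0,0]],[[0,0,0],[0,0,0]]]}}

```text
time_s: 11.15
tcp_pos: [608.7, -62.7, 14.3]
tcp_rot: [-0.004, 0.679, 0.734, -0.002]
wrist_force: [-9.3, 1.4, 6.4]
gripper_width: 0.8
finger_force: 4.6
```

Call:
{"op": "step_arm", "data": {"motion": [[[0,0,0],[0,0,0]],[[0,0,0],[0,0,0]],[[0,0,0],[0,0,0]]]}}

```text
time_s: 11.4
tcp_pos: [608.7, -62.7, 14.3]
tcp_rot: [-0.004, 0.679, 0.734, -0.002]
wrist_force: [-9.1, 0.7, 5.8]
gripper_width: 0.7
finger_force: 4.6
```

Call:
{"op": "step_arm", "data": {"motion": [[[0,0,0],[0,0,0]],[[0,0,0],[0,0,0]],[[0,0,0],[0,0,0]],[[0,0,0],[0,0,0]],[[0,0,0],[0,0,0]],[[0,0,0],[0,0,0]],[[0,0,0],[0,0,0]],[[0,0,0],[0,0,0]],[[0,0,0],[0,0,0]],[[0,0,0],[0,0,0]],[[0,0,0],[0,0,0]],[[0,0,0],[0,0,0]]]}}

```text
time_s: 12.4
tcp_pos: [608.7, -62.7, 14.3]
tcp_rot: [-0.004, 0.679, 0.734, -0.002]
wrist_force: [-9.0, 1.8, 5.8]
gripper_width: 0.6
finger_force: 4.6
```

Pressed at about 10 N for more than a second with the latch open. Now I back off and lift.

Call:
{"op": "step_arm", "data": {"motion": [[[-0.2,0,0],[0,0,0]],[[-0.3,0,0],[0,0,0]],[[-0.8,0,0],[0,0,0]],[[-1.2,0,0],[0,0,0]],[[0,0,1],[0,0,0]],[[0,0,2.5],[0,0,0]],[[0,0,3],[0,0,0]],[[0,0,3],[0,0,0]],[[0,0,0],[0,0,0]],[[0,0,0],[0,0,0]]]}}

```text
time_s: 13.23
tcp_pos: [590.7, -63.6, 112.8]
tcp_rot: [0.003, 0.679, 0.734, 0.002]
wrist_force: [-0.6, -0.1, -0.3]
gripper_width: 0.6
finger_force: 0.0
```

```bash
python3 - <<'E'
from h import *
s=get_state(); print(s['tcp_pos'],s['wrist_force'],s['joint_pos'])
c=cam('top'); np.savez('top2.npz',**c); im=c['image'][...,::-1]
P=world(c); m=(P[...,2]>58)&(P[...,2]<80)&(P[...,0]>490)&(P[...,0]<560)&(P[...,1]>-20)&(P[...,1]<45)
print(m.sum(),P[m].mean(0),P[m].min(0),P[m].max(0))
m=(P[...,2]>25)&(P[...,2]<42)&(P[...,0]>500)&(P[...,0]<550)&(P[...,1]>-90)&(P[...,1]<60)
print(m.sum(),P[m].min(0),P[m].max(0))
a=im[120:240,220:380]
cv2.imwrite('pics/t5.png',cv2.resize(a,(800,600),interpolation=cv2.INTER_CUBIC))
E
```

```text
[590.69765271 -63.63424168 112.81097475] [-0.63252805 -0.07715077 -0.33517754] [-0.15014111  0.66685373  0.3593515   1.72765296 -0.30954933  0.79485421
  0.4343146 ]
21 [522.21263511  13.6595613   69.3031822 ] [516.70699139   8.11369891  62.93177311] [527.72581476  19.18866722  78.09972227]
86 [513.88421425 -12.06239728  25.03107612] [531.09694858  33.26835659  38.93099941]
```

View pics/t5.png

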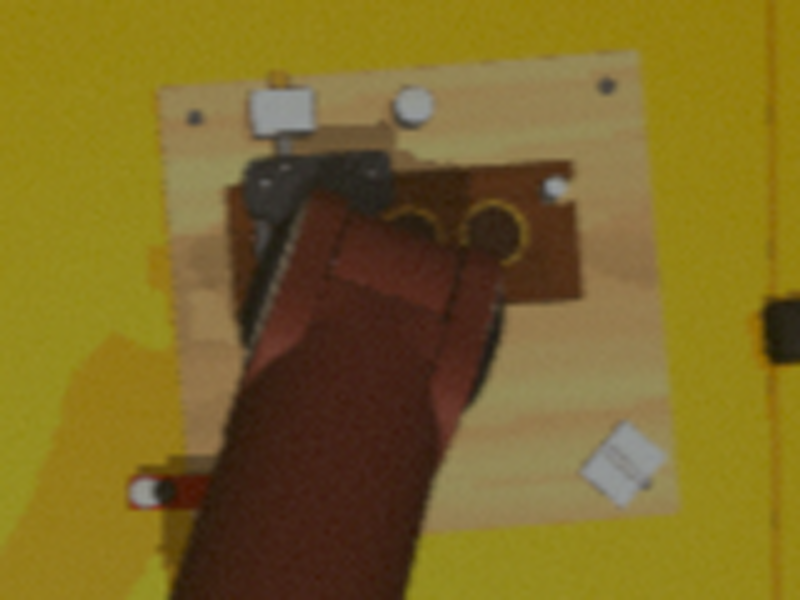

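The top view shows the panel square on the board and against the stop tip at (285,145). The post is at (160,490), about world (523,13). I'll go there with the jaws half open.

Call:
{"op": "step_arm", "data": {"motion": [[[-1.7,1.9,0],[0,0,-0.9]],[[-1.7,1.9,0],[0,0,-0.9]],[[-1.7,1.9,0],[0,0,-0.9]],[[-1.7,1.9,0],[0,0,-0.8]],[[0,0,0],[0,0,0]],[[0,0,0],[0,0,0]],[[0,0,0],[0,0,0]],[[0,0,0],[0,0,0]]], "jaw": 0.55}}

```text
time_s: 13.95
tcp_pos: [520.6, 11.8, 109.5]
tcp_rot: [0.001, 0.701, 0.713, -0.0]
wrist_force: [-0.4, 0.0, 0.6]
gripper_width: 48.2
finger_force: 0.0
```

```bash
python3 - <<'E'
from h import *
c=cam('side'); im=c['image'][...,::-1]; s=get_state(); print(s['tcp_pos'])
cv2.imwrite('pics/s6.png',cv2.resize(im[165:240,230:330],(800,600),interpolation=cv2.INTER_CUBIC))
for q in (s['tcp_pos'],[523,12.8,69]):
    u,v=proj(c,q); print((u-230)*8,(v-165)*8)
E
```

```text
[520.54257866  11.67468082 109.55660264]
150.38247326777264 175.0330743874904
152.37968657192778 253.87641419754755
```

View pics/s6.png

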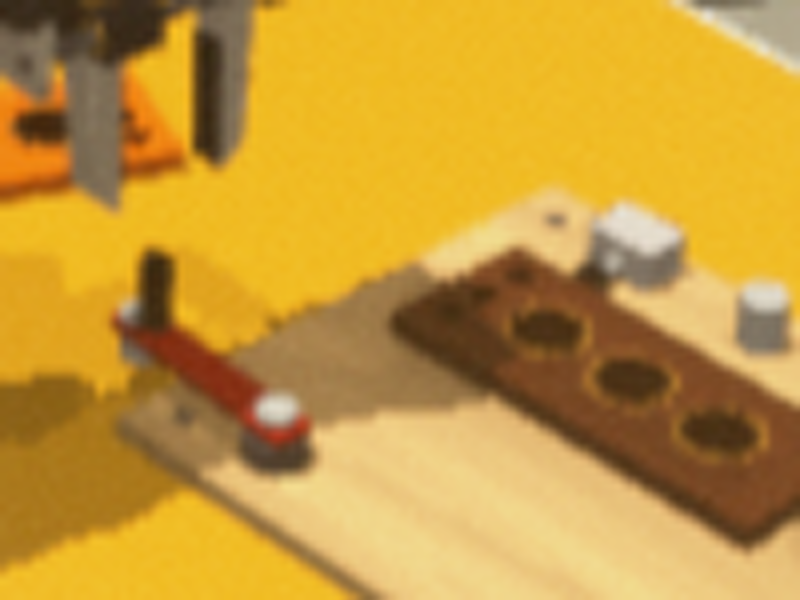

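The post top is at (155,253), as predicted, and the fingers straddle it. Next: descend and grip.

Call:
{"op": "step_arm", "data": {"motion": [[[0.2,0.1,-2.2],[0,0,0]],[[0,0,-2.2],[0,0,0]],[[0,0,-2.2],[0,0,0]],[[0,0,0],[0,0,0]],[[0,0,0],[0,0,0]]]}}

```text
time_s: 14.42
tcp_pos: [521.5, 13.1, 43.1]
tcp_rot: [-0.001, 0.701, 0.713, -0.001]
wrist_force: [0.6, -0.2, -0.5]
gripper_width: 51.1
finger_force: 0.0
```

Call:
{"op": "step_arm", "data": {"motion": [[[0,0,0],[0,0,0]],[[0,0,0],[0,0,0]],[[0,0,0],[0,0,0]],[[0,0,0],[0,0,0]],[[0,0,0],[0,0,0]],[[0,0,0],[0,0,0]]], "jaw": 0, "newtons": 25}}

```text
time_s: 14.92
tcp_pos: [522.0, 14.1, 44.2]
tcp_rot: [0.0, 0.701, 0.713, 0.0]
wrist_force: [0.0, 0.5, 0.1]
gripper_width: 15.4
finger_force: 0.0
```

Call:
{"op": "step_arm", "data": {"motion": [[[0,0,0],[0,0,0]],[[0,0,0],[0,0,0]],[[0,0,0],[0,0,0]]]}}

```text
time_s: 15.17
tcp_pos: [522.1, 14.2, 44.2]
tcp_rot: [0.0, 0.701, 0.713, 0.0]
wrist_force: [-1.0, 0.4, 3.5]
gripper_width: 13.3
finger_force: 25.0
```

Call:
{"op": "step_arm", "data": {"motion": [[[0.84,-0.03,0],[0,0,-6]],[[0.84,-0.11,0],[0,0,-6]],[[0.82,-0.2,0],[0,0,-6]],[[0.79,-0.29,0],[0,0,-6]],[[0.76,-0.37,0],[0,0,-6]],[[0.72,-0.44,0],[0,0,-6]]]}}

```text
time_s: 15.67
tcp_pos: [569.6, 0.1, 44.2]
tcp_rot: [-0.001, 0.888, 0.46, 0.0]
wrist_force: [-1.3, 1.3, 4.0]
gripper_width: 13.6
finger_force: 25.0
```

Call:
{"op": "step_arm", "data": {"motion": [[[0.67,-0.52,0],[0,0,-6]],[[0.61,-0.58,0],[0,0,-6]],[[0.54,-0.64,0],[0,0,-6]],[[0.47,-0.7,0],[0,0,-6]]]}}

```text
time_s: 16.0
tcp_pos: [592.5, -24.2, 44.2]
tcp_rot: [-0.001, 0.964, 0.265, -0.0]
wrist_force: [-1.7, 1.1, 4.2]
gripper_width: 13.4
finger_force: 25.0
```

Call:
{"op": "step_arm", "data": {"motion": [[[0.4,-0.74,0],[0,0,-6]],[[0.32,-0.78,0],[0,0,-6]],[[0,0,0],[0,0,0]]]}}

```text
time_s: 16.25
tcp_pos: [600.1, -41.2, 44.2]
tcp_rot: [0.0, 0.987, 0.163, 0.0]
wrist_force: [-1.3, 1.0, 5.0]
gripper_width: 13.3
finger_force: 25.0
```

Call:
{"op": "step_arm", "data": {"motion": [[[0.13,-0.4,0],[0,0,-3]],[[0.11,-0.41,0],[0,0,-3]],[[0.09,-0.41,0],[0,0,-3]],[[0,0,0],[0,0,0]]]}}

```text
time_s: 16.58
tcp_pos: [602.5, -50.7, 44.1]
tcp_rot: [-0.002, 0.996, 0.088, -0.0]
wrist_force: [-2.9, 3.1, 6.7]
gripper_width: 13.4
finger_force: 25.0
```

Call:
{"op": "step_arm", "data": {"motion": [[[0.06,-0.4,0],[0,0,-3]],[[0.05,-0.4,0],[0,0,-3]],[[0.02,-0.3,0],[0,0,-2]],[[0,0,0],[0,0,0]],[[0,0,0],[0,0,0]]]}}

```text
time_s: 17.0
tcp_pos: [603.5, -59.5, 44.1]
tcp_rot: [-0.003, 1.0, 0.02, -0.001]
wrist_force: [-2.3, 5.1, 7.4]
gripper_width: 13.4
finger_force: 25.0
```

Call:
{"op": "step_arm", "data": {"motion": [[[0,-0.2,0],[0,0,0]],[[0,-0.2,0],[0,0,0]],[[0,0,0],[0,0,0]],[[0,0,0],[0,0,0]]]}}

```text
time_s: 17.33
tcp_pos: [603.6, -61.6, 44.1]
tcp_rot: [-0.005, 1.0, 0.02, -0.001]
wrist_force: [-3.0, 6.9, 8.4]
gripper_width: 13.3
finger_force: 25.0
```

Call:
{"op": "step_arm", "data": {"motion": [[[0,-0.2,0],[0,0,0]],[[0,-0.2,0],[0,0,0]],[[0,0,0],[0,0,0]],[[0,0,0],[0,0,0]]]}}

```text
time_s: 17.67
tcp_pos: [603.8, -61.9, 44.0]
tcp_rot: [-0.008, 1.0, 0.021, -0.001]
wrist_force: [-3.6, 12.1, 10.5]
gripper_width: 13.5
finger_force: 25.1
```

Call:
{"op": "step_arm", "data": {"motion": [[[0,-0.2,0],[0,0,0]],[[0,-0.2,0],[0,0,0]],[[0,0,0],[0,0,0]],[[0,0,0],[0,0,0]]]}}

```text
time_s: 18.0
tcp_pos: [603.8, -61.9, 43.9]
tcp_rot: [-0.011, 1.0, 0.023, -0.002]
wrist_force: [-3.7, 17.2, 12.5]
gripper_width: 13.3
finger_force: 25.1
```

Call:
{"op": "step_arm", "data": {"motion": [[[0,-0.3,0],[0,0,0]],[[0,-0.3,0],[0,0,0]],[[0,0,0],[0,0,0]],[[0,0,0],[0,0,0]]]}}

```text
time_s: 18.33
tcp_pos: [603.8, -62.0, 43.8]
tcp_rot: [-0.016, 1.0, 0.024, -0.003]
wrist_force: [-4.1, 23.8, 16.2]
gripper_width: 14.2
finger_force: 25.1
```

Call:
{"op": "step_arm", "data": {"motion": [[[0,0.4,0],[0,0,0]],[[0,0.4,0],[0,0,0]],[[0,0.4,0],[0,0,0]],[[0,0,0],[0,0,0]],[[0,0,0],[0,0,0]]]}}

```text
time_s: 18.75
tcp_pos: [603.9, -61.9, 44.0]
tcp_rot: [-0.006, 1.0, 0.021, -0.001]
wrist_force: [-1.7, 8.8, 8.7]
gripper_width: 13.8
finger_force: 25.0
```

Another 3 mm back to unload, then open and lift.

Call:
{"op": "step_arm", "data": {"motion": [[[0,0.3,0],[0,0,0]],[[0,0,0],[0,0,0]]]}}

```text
time_s: 18.92
tcp_pos: [603.9, -61.9, 44.0]
tcp_rot: [-0.003, 1.0, 0.02, -0.001]
wrist_force: [-0.9, 5.0, 6.4]
gripper_width: 13.3
finger_force: 25.0
```

Call:
{"op": "step_arm", "data": {"motion": [[[0,0,0],[0,0,0]],[[0,0,0],[0,0,0]],[[0,0,0],[0,0,0]],[[0,0,0],[0,0,0]],[[0,0,0],[0,0,0]],[[0,0,0],[0,0,0]]], "jaw": 0.5}}

```text
time_s: 19.42
tcp_pos: [604.0, -66.7, 43.6]
tcp_rot: [0.0, 1.0, 0.017, -0.0]
wrist_force: [0.4, -0.3, 0.0]
gripper_width: 45.4
finger_force: 0.0
```

Call:
{"op": "step_arm", "data": {"motion": [[[0,0,1],[0,0,0]],[[0,0,2.5],[0,0,0]],[[0,0,3],[0,0,0]],[[0,0,3],[0,0,0]],[[-1.5,3.5,1],[0,0,0]],[[-1.5,3.5,0],[0,0,0]],[[-1.5,3.5,0],[0,0,0]],[[-1.5,3.5,0],[0,0,0]],[[-1.5,3.5,0],[0,0,0]],[[-1.5,3.5,0],[0,0,0]],[[0,0,0],[0,0,0]],[[0,0,0],[0,0,0]]]}}

```text
time_s: 20.42
tcp_pos: [513.3, 146.8, 149.0]
tcp_rot: [-0.001, 1.0, 0.021, -0.0]
wrist_force: [0.1, -0.9, -0.2]
gripper_width: 46.4
finger_force: 0.0
```

```bash
python3 - <<'E'
from h import *
c=cam('top'); im=c['image'][...,::-1]
cv2.imwrite('pics/t7.png',cv2.resize(im[120:240,220:380],(800,600),interpolation=cv2.INTER_CUBIC))
s=get_state(); print(s['tcp_pos'],s['wrist_force'])
E
```

```text
[514.28294325 144.14903945 149.40705177] [-0.67940813 -1.19741327  0.63530846]
```

View pics/t7.png

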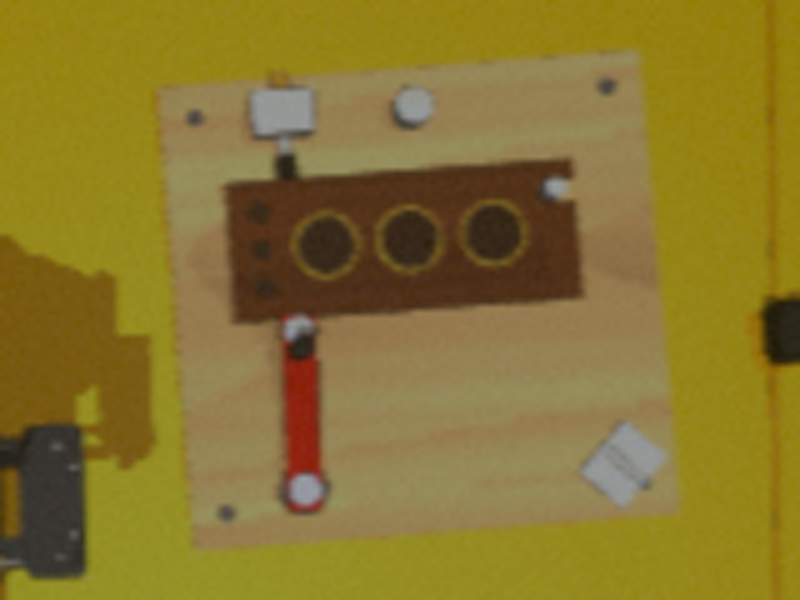

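The latch is fully in: pivot at (305,490), nose at (299,328) against the panel edge, q about -0.04. The panel is square, touching the rubber tip at (286,165). Handing in.

```bash
python3 -c "
from cell import *
print(finish_job())"
```

```text
the job is handed in; nothing more can be done
None
```

I turned the panel home against the stop, pressed it there with about 10 N for over a second, and swung the latch in to its end stop. The last picture shows it clamped and the hinge and lock in place; the job is handed in, with no verdict returned.

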